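Bearing play check on a rack of hub units

ROBOT

A 7-joint arm with a two-finger parallel gripper is mounted at the origin on a cart in front of the work surface, level with it; the furniture and walls round the work are solid. World frame = base frame: x ahead of the robot, y to its left, z up, the work surface at z = 0. Lengths are in m, angles in rad, forces in N, time in s.
With the tool pointing down it reaches from about 0.425 to 0.825 m from the base axis. Payload 3.6 kg.
Tool frame: the origin (TCP) lies at the very end of the fingers, on their centre line; the grasp point (between the pads) lies 19 mm behind it (r.tcp_to_grasp is the distance from the TCP to the grasp point, in m); z points along the fingers, y is the direction in which the jaws open and shut (so a half turn about z gives the same grasp; the last joint's range is limited). The gripper opens to 85 mm and grips with 20 to 120 N. Pads are 22 mm wide; open, the fingers measure 114 mm over their backs; the gripper's body (76 mm by 85 mm) begins 54 mm behind the grasp point. The pads swing forward as they close: fully open they stand 13 mm farther back than shut.
Start: joints at [1.264, 0.615, -0.013, 1.423, 0.008, 1.103, -0.04], TCP at [0.18, -0.625, 0.231] pointing down, gripper open.
Joint ranges: [-3.12, 3.12], [-0.3, 2.06], [-1.34, 1.32], [0.26, 2.42], [-1.36, 4.5], [0.01, 1.98], [-2.84, 2.84]. Speed limits (rad/s): [2.79, 2.79, 3.14, 3.14, 3.14, 3.14, 3.14].

INTERFACE

Orientations are given as a unit quaternion [x, y, z, w].
In Python, from rig import monitor, cams, ticket, r gives the robot as it stands.
- The arm moves only by the tool step_arm, never from a script. Its argument "targets" is a list of rows, each a list of 7 numbers: the shift along the tool's x, y, z in cm, then the turn, a rotation vector about the tool's x, y, z in degrees, then the opening, from 0 (shut) to 1 (fully open). In form: [[dx, dy, dz, ax, ay, az, fingers], ...]. A call has 1 to 10 rows; each row is the pose to reach, as a shift and turn from the pose measured when the call began, along the tool's axes at that moment; what a row does not reach only later rows make up. A row lasts 1/10 s, in which the tool goes at most 50 mm and 8.59 degrees, less where a joint would pass 70% of its speed; a pose out of reach is approached as far as the arm can. A call with a gripper value outside its range is refused whole. The fingers move at their own pace and stop on an object; "squeeze" is the grip in N (left out, the last holds). Time passes only in rows, so rows that repeat a pose let the fingers close. It gives the time, the measured TCP pose, the force and the opening at its end, in the units of the state.
- monitor.get_obs(): the state, without advancing time (a new reading comes with each control period).
- cams.read_camera(name): name is "scene" or "side" or "wrist"; returns a dict with "image" (480x640x3 uint8, red, green, blue), "fx", "fy", "cx", "cy" (pixels), "distortion" ([k1, k2, p1, p2, k3] as OpenCV has them; the pictures are not rectified), "T" (4x4, takes a point from camera to world coordinates); the wrist camera has in their place "tool_from_camera" (4x4, takes a point from camera to tool coordinates, whose origin is the TCP and whose axes are the flange's). Camera axes: x right, y down, z forward; pixel columns grow to the right and rows downward; lengths in m; the calibration is good to about 2 mm. A picture is of the moment at which its call begins: read the wrist's pose just before it. There is no depth.
- ticket.job_done(): hands the job in, once; it reports no verdict.
The state is a dict: "time": time; "qpos": joint angles; "qvel": joint speeds; "tau": joint torques, N m; "eef_pos": TCP position; "ee_rot": TCP orientation; "force": force on the tool from outside, world axes, zero at the start; "moment": the same for the moment, N m; "finger_gap": finger opening in m.
Only numpy, scipy, OpenCV 4.12 (cv2) and the standard library are available. Lean on these libraries where they do the work, as an engineer would, in place of code of your own. Each camera call takes 0.05 s, during which the arm holds its last target. There are 200 camera calls.

TASK

Check the three or four bearing units in the rack for play: first rock the head of each one on its axle to its stop on both sides, so that its two drag needles are pushed out, while all units stay in their nests and no cap is pressed yet. Then lift each unit with a worn bearing (its head leans far over, about 12 degrees, where a sound one moves only about 3) out of the rack, stand it upright in the steel parts tray and leave its cap standing proud; on each sound unit, left in its nest, press the black cap fully home.

Things in the scene. Friction and masses are not known exactly. Their poses are not given: they have to be found in the camera images.
- rack: Fixed aluminium rack 84 mm deep and 430 mm long (its y), top of its base plate 10 mm above its underside, rails and spacer blocks to 44 mm. Four rectangular nests 34 mm deep stand in a row on its y axis at y = -165, -55, +55 and +165 mm, x = 0; one may be empty. Origin: centre of the underside, z up
- tray: Loose shallow steel parts tray 174 (x) by 249 (y) by 36 mm, rim flared, flat inner floor about 136 by 210 mm, 2 mm above its underside. Origin: centre of the underside; z up. It has room for two units side by side along its y (at y = -55 and +55 mm)
- unit_a_mid (a point): Bearing unit: its centre line, 61 mm above its underside. All look alike: grey foot 50 (x) by 60 (y) by 34 mm, 1.5 mm of clearance in its nest, held by weight alone (0.6 to 0.95 kg); cheeks to 64 mm; axle along x at 52 mm; on it a steel hub whose neck carries a head 32 (x) by 40 (y) mm, 82 to 122 mm above the underside, by which the unit may be lifted; black cap on top. None if absent
- hub_a (a joint): Rocking of the hub of unit_a on its axle (rad), 0 upright, + with the head leaning to the unit's +y. A light spring (0.15 N m/rad) brings it back; leaning takes under 1 N at the head, and over about 2 N past the stop tips the whole unit up to 0.09 rad in its nest. A stop holds it at about 0.05 either way in a sound bearing, about 0.21 in a worn one
- cap_a (a joint): How far the cap of unit_a stands proud (m): 0 fully home on the head, 0.006 to 0.0085 at the start. Cap: black disc 28 mm across, 6 mm thick, centred on the head (underside at 122 mm over the unit's underside when home). About 5 N of friction: it stays where it is pressed
- left_a (a joint): Drag needle of unit_a on its -x face, on the +y side of the hub's pin (rad). 0 at the start; the pin pushes it along when the head leans to +y (it then reads about 0.015 less than the hub's largest lean) and it stays there
- right_a (a joint): Drag needle of unit_a on its -x face, on the -y side of the hub's pin (rad). 0 at the start; the pin pushes it along when the head leans to -y (it then reads about 0.015 less than the hub's largest lean) and it stays there
- unit_b_mid (a point): Bearing unit: its centre line, 61 mm above its underside. All look alike: grey foot 50 (x) by 60 (y) by 34 mm, 1.5 mm of clearance in its nest, held by weight alone (0.6 to 0.95 kg); cheeks to 64 mm; axle along x at 52 mm; on it a steel hub whose neck carries a head 32 (x) by 40 (y) mm, 82 to 122 mm above the underside, by which the unit may be lifted; black cap on top. None if absent
- hub_b (a joint): Rocking of the hub of unit_b on its axle (rad), 0 upright, + with the head leaning to the unit's +y. A light spring (0.15 N m/rad) brings it back; leaning takes under 1 N at the head, and over about 2 N past the stop tips the whole unit up to 0.09 rad in its nest. A stop holds it at about 0.05 either way in a sound bearing, about 0.21 in a worn one
- cap_b (a joint): How far the cap of unit_b stands proud (m): 0 fully home on the head, 0.006 to 0.0085 at the start. Cap: black disc 28 mm across, 6 mm thick, centred on the head (underside at 122 mm over the unit's underside when home). About 5 N of friction: it stays where it is pressed
- left_b (a joint): Drag needle of unit_b on its -x face, on the +y side of the hub's pin (rad). 0 at the start; the pin pushes it along when the head leans to +y (it then reads about 0.015 less than the hub's largest lean) and it stays there
- right_b (a joint): Drag needle of unit_b on its -x face, on the -y side of the hub's pin (rad). 0 at the start; the pin pushes it along when the head leans to -y (it then reads about 0.015 less than the hub's largest lean) and it stays there
- unit_c_mid (a point): Bearing unit: its centre line, 61 mm above its underside. All look alike: grey foot 50 (x) by 60 (y) by 34 mm, 1.5 mm of clearance in its nest, held by weight alone (0.6 to 0.95 kg); cheeks to 64 mm; axle along x at 52 mm; on it a steel hub whose neck carries a head 32 (x) by 40 (y) mm, 82 to 122 mm above the underside, by which the unit may be lifted; black cap on top. None if absent
- hub_c (a joint): Rocking of the hub of unit_c on its axle (rad), 0 upright, + with the head leaning to the unit's +y. A light spring (0.15 N m/rad) brings it back; leaning takes under 1 N at the head, and over about 2 N past the stop tips the whole unit up to 0.09 rad in its nest. A stop holds it at about 0.05 either way in a sound bearing, about 0.21 in a worn one
- cap_c (a joint): How far the cap of unit_c stands proud (m): 0 fully home on the head, 0.006 to 0.0085 at the start. Cap: black disc 28 mm across, 6 mm thick, centred on the head (underside at 122 mm over the unit's underside when home). About 5 N of friction: it stays where it is pressed
- left_c (a joint): Drag needle of unit_c on its -x face, on the +y side of the hub's pin (rad). 0 at the start; the pin pushes it along when the head leans to +y (it then reads about 0.015 less than the hub's largest lean) and it stays there
- right_c (a joint): Drag needle of unit_c on its -x face, on the -y side of the hub's pin (rad). 0 at the start; the pin pushes it along when the head leans to -y (it then reads about 0.015 less than the hub's largest lean) and it stays there
- unit_d_mid (a point): Bearing unit: its centre line, 61 mm above its underside. All look alike: grey foot 50 (x) by 60 (y) by 34 mm, 1.5 mm of clearance in its nest, held by weight alone (0.6 to 0.95 kg); cheeks to 64 mm; axle along x at 52 mm; on it a steel hub whose neck carries a head 32 (x) by 40 (y) mm, 82 to 122 mm above the underside, by which the unit may be lifted; black cap on top. None if absent
- hub_d (a joint): Rocking of the hub of unit_d on its axle (rad), 0 upright, + with the head leaning to the unit's +y. A light spring (0.15 N m/rad) brings it back; leaning takes under 1 N at the head, and over about 2 N past the stop tips the whole unit up to 0.09 rad in its nest. A stop holds it at about 0.05 either way in a sound bearing, about 0.21 in a worn one
- cap_d (a joint): How far the cap of unit_d stands proud (m): 0 fully home on the head, 0.006 to 0.0085 at the start. Cap: black disc 28 mm across, 6 mm thick, centred on the head (underside at 122 mm over the unit's underside when home). About 5 N of friction: it stays where it is pressed
- left_d (a joint): Drag needle of unit_d on its -x face, on the +y side of the hub's pin (rad). 0 at the start; the pin pushes it along when the head leans to +y (it then reads about 0.015 less than the hub's largest lean) and it stays there
- right_d (a joint): Drag needle of unit_d on its -x face, on the -y side of the hub's pin (rad). 0 at the start; the pin pushes it along when the head leans to -y (it then reads about 0.015 less than the hub's largest lean) and it stays there
There are look-alikes about, which are no part of the job. What is shaped like the part that bears unit_b_mid but orange is not meant.

How it is judged:
On the way:
1. every unit present has been rocked to both stops (both drag needles pushed out: over 0.15 rad on a worn unit, over 0.02 on a sound one) with all units in their nests and all caps still proud (value of joint each of left_a, right_a, left_c, right_c above 0.15 rad and x of unit_a_mid in the frame of rack between -0.012 and 0.012 m and z of unit_a_mid in the frame of rack between 0.062 and 0.078 m and y of unit_a_mid in the frame of rack between -0.18 and 0.18 m and angle between each of unit_a_mid, unit_b_mid, unit_c_mid, unit_d_mid's own z axis and vertical below 0.12 rad and value of joint each of cap_a, cap_b, cap_c, cap_d above 0.003 m and value of joint each of left_b, right_b, left_d, right_d above 0.02 rad and x of unit_b_mid in the frame of rack between -0.012 and 0.012 m and z of unit_b_mid in the frame of rack between 0.062 and 0.078 m and y of unit_b_mid in the frame of rack between -0.18 and 0.18 m and x of unit_c_mid in the frame of rack between -0.012 and 0.012 m and z of unit_c_mid in the frame of rack between 0.062 and 0.078 m and y of unit_c_mid in the frame of rack between -0.18 and 0.18 m and x of unit_d_mid in the frame of rack between -0.012 and 0.012 m and z of unit_d_mid in the frame of rack between 0.062 and 0.078 m and y of unit_d_mid in the frame of rack between -0.18 and 0.18 m), for 0.2 s.
At the end, for the whole second after the job is handed in: Both needles of every unit pushed out (over 0.15 rad if worn, 0.02 if sound); worn units upright (0.15 rad) on the floor of the tray, caps over 3 mm proud; sound units in nests, caps within 2 mm of home; the tray flat on the bench (value of joint each of left_a, right_a, left_c, right_c above 0.15 rad and x of unit_a_mid in the frame of tray between -0.06 and 0.06 m and y of unit_a_mid in the frame of tray between -0.095 and 0.095 m and z of unit_a_mid in the frame of tray between 0.05 and 0.08 m and angle between each of unit_a_mid, unit_c_mid's own z axis and vertical below 0.15 rad and value of joint each of cap_a, cap_c above 0.003 m and value of joint each of left_b, right_b, left_d, right_d above 0.02 rad and x of unit_b_mid in the frame of rack between -0.012 and 0.012 m and z of unit_b_mid in the frame of rack between 0.062 and 0.078 m and y of unit_b_mid in the frame of rack between -0.18 and 0.18 m and angle between each of unit_b_mid, unit_d_mid's own z axis and vertical below 0.12 rad and value of joint each of cap_b, cap_d below 0.002 m and x of unit_c_mid in the frame of tray between -0.06 and 0.06 m and y of unit_c_mid in the frame of tray between -0.095 and 0.095 m and z of unit_c_mid in the frame of tray between 0.05 and 0.08 m and x of unit_d_mid in the frame of rack between -0.012 and 0.012 m and z of unit_d_mid in the frame of rack between 0.062 and 0.078 m and y of unit_d_mid in the frame of rack between -0.18 and 0.18 m and angle between tray's own z axis and vertical below 0.1 rad and height (world z) of tray below 0.015 m); the robot touches nothing.
Of unit_a, unit_b, unit_c, unit_d only 3 to 4 are there at a start; the rules pass over those that are not, and their reading is None.
At some moment in a run one of tray may be knocked a few centimetres aside while the robot is not near it.
It also fails if it takes over 210 s, if anything falls off the work surface, if the arm or the gripper's body presses on something with over 40 N, if the wrist force passes 120 N, or if a joint passes its speed limit or range.

## Working session

There is one attempt and no reset: what is moved stays moved. The work goes in short steps, Python scripts to look and compute and a tool call to move; the robot and the scene stay as the last step left them, time stands still between calls to the robot, and variables do not carry over. Pictures are saved under pics/ and viewed, about 12 in all and at most 16, crops included, and the job is handed in when it is done.

Besides the shell and the picture viewer there is one more tool, called after ">>>" as name(argument=value, ...) on one line, values as JSON. step_arm: Moves the arm, as the interface text tells. Its arguments: {"type":"object","properties":{"targets":{"type":"array"},"squeeze":{"type":"number"}},"required":["targets"]}

```bash
ls; mkdir -p pics; cat > h.py <<'E'
import numpy as np, cv2
from scipy.spatial.transform import Rotation as R
from rig import monitor, cams, ticket, r
def cam(n):
    o=monitor.get_obs(); c=cams.read_camera(n)
    c['K']=np.array([[c['fx'],0,c['cx']],[0,c['fy'],c['cy']],[0,0,1.]])
    c['D']=np.array(c['distortion'],float)
    if 'T' not in c or c.get('T') is None:
        T=np.eye(4);T[:3,:3]=R.from_quat(o['ee_rot']).as_matrix();T[:3,3]=o['eef_pos'];c['T']=T@np.array(c['tool_from_camera'])
    c['T']=np.array(c['T']); return c
def save(c,f,crop=None,s=1):
    im=c['image'][...,::-1]
    if crop: x0,y0,x1,y1=crop; im=im[y0:y1,x0:x1]
    cv2.imwrite(f,cv2.resize(im,None,fx=s,fy=s,interpolation=cv2.INTER_CUBIC))
def ray(c,uv,z):
    p=cv2.undistortPoints(np.array([[uv]],float),c['K'],c['D'])[0,0]
    d=c['T'][:3,:3]@np.array([p[0],p[1],1]);o=c['T'][:3,3]
    return o+d*(z-o[2])/d[2]
def proj(c,P):
    Ti=np.linalg.inv(c['T']);P=np.atleast_2d(P).astype(float)
    return cv2.projectPoints(P,cv2.Rodrigues(Ti[:3,:3])[0],Ti[:3,3],c['K'],c['D'])[0][:,0]
def tool(P):
    "world shift P -> tool axes cm"
    o=monitor.get_obs(); return R.from_quat(o['ee_rot']).inv().apply(np.array(P)-o['eef_pos'])*100
def st():
    o=monitor.get_obs()
    for k in ('time','eef_pos','ee_rot','force','finger_gap'): print(k,np.round(o[k],4))
E
cat > a.py <<'E'
from h import *
import pickle
D={}
for n in('scene','side','wrist'):
    c=cam(n);save(c,f'pics/{n}0.png');D[n]=c;print(n,np.round(c['T'],3).tolist(),c['fx'])
pickle.dump(D,open('d0.pkl','wb'));st()
E
python3 a.py
```

```text
pics
scene [[-0.783, -0.349, 0.515, -0.193], [-0.622, 0.436, -0.651, 0.87], [0.002, -0.83, -0.558, 0.883], [0.0, 0.0, 0.0, 1.0]] 549.2584196974074
side [[-0.967, -0.104, 0.231, 0.224], [-0.253, 0.375, -0.892, 1.049], [0.006, -0.921, -0.389, 0.563], [0.0, 0.0, 0.0, 1.0]] 441.31644230190653
wrist [[0.276, -0.919, -0.282, 0.25], [-0.961, -0.265, -0.079, -0.604], [-0.002, 0.293, -0.956, 0.373], [0.0, 0.0, 0.0, 1.0]] 359.6349265773516
time 0.15
eef_pos [ 0.1793 -0.6241  0.2304]
ee_rot [ 9.902e-01  1.395e-01 -2.000e-04 -1.000e-03]
force [0.0685 0.0198 0.6222]
finger_gap 0.0852
```

View pics/scene0.png

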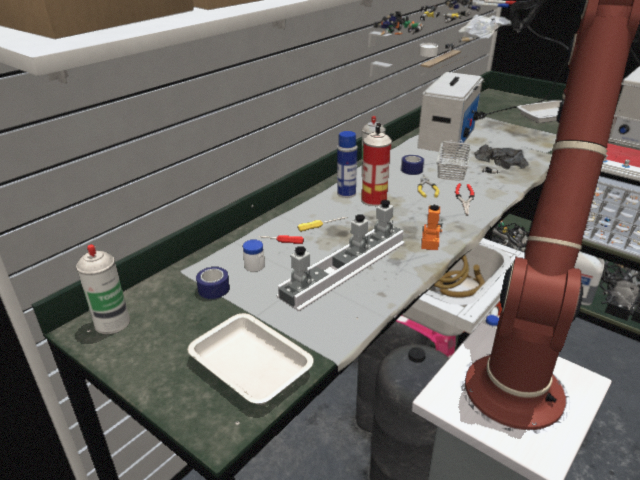

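View pics/side0.png

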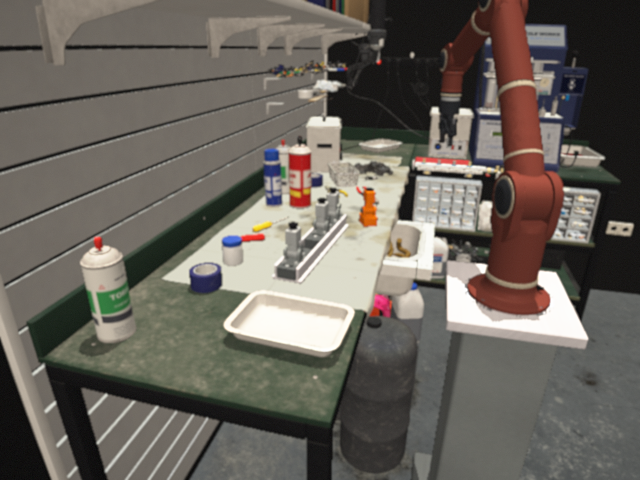

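The rack holds three grey units, with heads at about scene (300,258), (360,225) and (385,210). The orange unit at (431,227) is the look-alike and is excluded. The cream tray is at (250,358). I'll enlarge the rack to confirm.

```bash
python3 - <<'E'
from h import *
import pickle
D=pickle.load(open('d0.pkl','rb'));save(D['scene'],'pics/rack0.png',(265,190,425,310),5)
E
```

```text
(no output)
```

View pics/rack0.png

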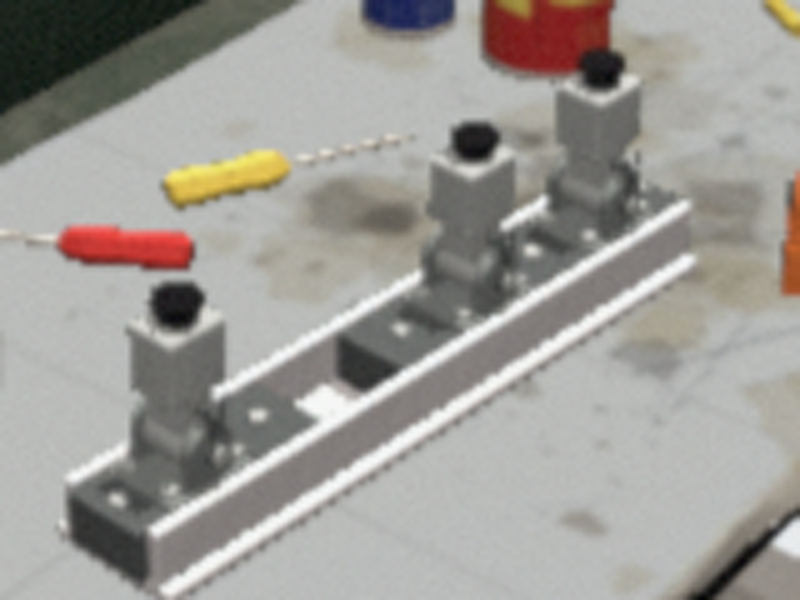

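```bash
python3 - <<'E'
from h import *
import pickle
D=pickle.load(open('d0.pkl','rb'));c=D['scene']
for n,uv,z in [('railnear',(295.2,296.3),.044),('railfar',(403,231),.044),('rail2near',(278.6,286),.044),('cap1',(300.4,250),.142),('cap2',(360,217.6),.142),('cap3',(385.2,203.4),.142),('trayL',(189,350),.036),('trayT',(245,315),.036),('trayR',(312,357),.036),('trayB',(258,404),.036)]:
    print(n,np.round(ray(c,uv,z),4))
c=D['side']
for n,uv,z in [('cap1',(293,226),.142),('trayTL',(263,293),.036),('trayTR',(354,305),.036),('trayBR',(328,353),.036),('trayBL',(226,327),.036)]:
    print(n,np.round(ray(c,uv,z),4))
print(np.round(monitor.get_obs()['qpos'],3))
E
```

```text
railnear [0.5249 0.0902 0.044 ]
railfar [ 0.481  -0.3348  0.044 ]
rail2near [0.5848 0.085  0.044 ]
cap1 [0.5506 0.0372 0.142 ]
cap2 [ 0.5284 -0.1807  0.142 ]
cap3 [ 0.5193 -0.2884  0.142 ]
trayL [0.5888 0.3679 0.036 ]
trayT [0.5777 0.2098 0.036 ]
trayR [0.3652 0.2177 0.036 ]
trayB [0.3658 0.3817 0.036 ]
cap1 [0.5484 0.0503 0.142 ]
trayTL [0.5704 0.2173 0.036 ]
trayTR [0.3562 0.2128 0.036 ]
trayBR [0.3728 0.3917 0.036 ]
trayBL [0.594  0.3655 0.036 ]
[ 1.265  0.616 -0.013  1.425  0.008  1.103 -0.04 ]
```

The enlarged crop confirms three grey units: a cap at each of crop (177,300), (475,138) and (601,67), with the empty nest at crop (330,400). The nests are therefore at +165 (near the tray), -55 and -165.

```bash
python3 - <<'E'
from h import *
import pickle
print(tool([.5193,-.2884,.23]))
D=pickle.load(open('d0.pkl','rb'));c=D['scene']
for uv in [(375,203),(346,194),(431,247)]: print(np.round(ray(c,uv,0),3))
for uv,g in [((377,126),1)]: print(np.round(ray(c,uv,.2),3))
E
```

```text
[ 41.9488609  -22.87860636   0.08378301]
[ 0.684 -0.491  0.   ]
[ 0.798 -0.482  0.   ]
[ 0.405 -0.373  0.   ]
[ 0.785 -0.633  0.2  ]
```

>>> step_arm(targets=[[5, -2.5, -1, 0, 0, 4, 0.7], [10, -5.5, -1, 0, 0, 8, 0.7], [14, -8, -1, 0, 0, 12, 0.7], [18, -10, -1, 0, 0, 16, 0.7], [22, -12, -1, 0, 0, 20, 0.7], [26, -14, -1, 0, 0, 22, 0.7], [30, -16.5, -1, 0, 0, 22, 0.7], [34, -18.5, -1, 0, 0, 22, 0.7], [38, -20.5, -1, 0, 0, 22, 0.7], [40, -22, -1, 0, 0, 22, 0.7]])

```text
time: 1.15
eef_pos: [0.5065, -0.2978, 0.2404]
ee_rot: [0.999, -0.049, 0.0, -0.002]
force: [0.4, -0.2, -0.9]
finger_gap: 0.0599
```

```bash
python3 - <<'E'
from h import *
import pickle
c=cam('wrist');save(c,'pics/w1.png');pickle.dump(c,open('w1.pkl','wb'));st()
print(np.round(c['T'],3))
E
```

```text
time 1.2
eef_pos [ 0.5089 -0.2936  0.2403]
ee_rot [ 0.9989 -0.0462  0.0012 -0.004 ]
force [1.5335e+00 3.3825e+00 1.0000e-03]
finger_gap 0.0597
[[-0.098 -0.952 -0.29   0.58 ]
 [-0.995  0.093  0.033 -0.306]
 [-0.004  0.292 -0.956  0.384]
 [ 0.     0.     0.     1.   ]]
```

View pics/w1.png

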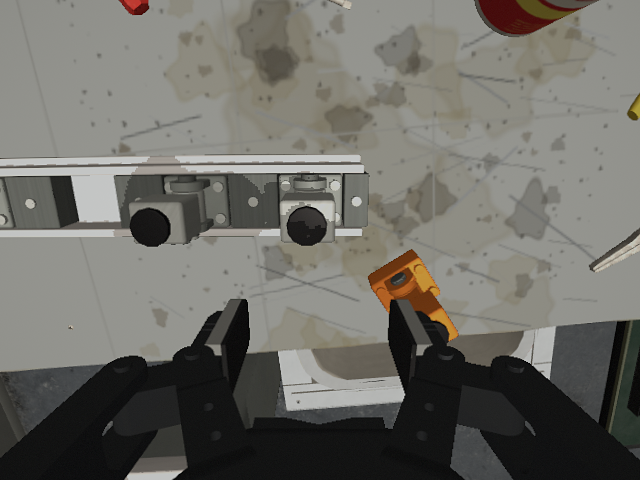

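Wrist view: aligned with the rack. The cap of the unit at -165 is at (307,226) and that of the unit at -55 is at (151,228). The orange decoy is at (405,290).

```bash
python3 - <<'E'
from h import *
import pickle
c=pickle.load(open('w1.pkl','rb'))
a=ray(c,(308,222),.146);b=ray(c,(150,225),.146);print(a,b,b-a)
# rack end corners of rails z .044
for uv in [(361,157),(361,234),(20,160),(20,234)]: print(np.round(ray(c,uv,.044),4))
st(); o=monitor.get_obs(); print(np.degrees(R.from_quat(o['ee_rot']).as_matrix()),) 
print(tool([a[0],a[1],.105]))
E
```

```text
[ 0.52512983 -0.29286941  0.146     ] [ 0.53369951 -0.18468715  0.146     ] [0.00856968 0.10818226 0.        ]
[ 0.5579 -0.3421  0.044 ]
[ 0.4846 -0.3374  0.044 ]
[ 0.5889 -0.0209  0.044 ]
[0.5181 0.0037 0.044 ]
time 1.2
eef_pos [ 0.5089 -0.2936  0.2403]
ee_rot [ 0.9989 -0.0462  0.0012 -0.004 ]
force [1.5335e+00 3.3825e+00 1.0000e-03]
finger_gap 0.0597
[[ 57.05143453  -5.28359126   0.15437485]
 [ -5.28466451 -57.04972974   0.45498074]
 [  0.11175538  -0.46727915 -57.29376503]]
[ 1.58585975 -0.1110829  13.53189423]
```

>>> step_arm(targets=[[1.6, -0.1, 0, 0, 0, 0, 0.7], [1.6, -0.1, 2, 0, 0, 0, 0.7], [1.6, -0.1, 5, 0, 0, 0, 0.7], [1.6, -0.1, 8, 0, 0, 0, 0.7], [1.6, -0.1, 11, 0, 0, 0, 0.7], [1.6, -0.1, 12.5, 0, 0, 0, 0.7], [1.6, -0.1, 13.5, 0, 0, 0, 0.7], [1.6, -0.1, 13.5, 0, 0, 0, 0.7]])

```text
time: 2.0
eef_pos: [0.5242, -0.2928, 0.1039]
ee_rot: [0.999, -0.046, -0.0, -0.005]
force: [-0.8, 0.2, 0.3]
finger_gap: 0.0597
```

```bash
python3 - <<'E'
from h import *
c=cam('wrist');save(c,'pics/w2.png');st()
E
```

```text
time 2.05
eef_pos [ 0.525  -0.2932  0.1051]
ee_rot [ 9.989e-01 -4.630e-02  8.000e-04 -4.100e-03]
force [-0.0558  0.5281  0.1354]
finger_gap 0.06
```

View pics/w2.png

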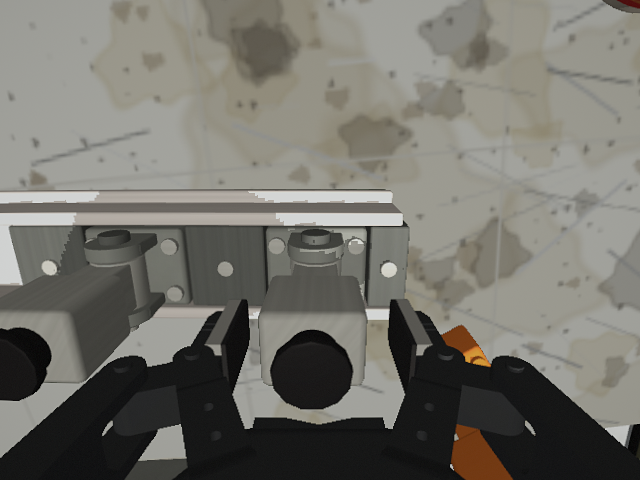

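The head sits centred between the pads, so I'll rock it to +y first.

>>> step_arm(targets=[[0, -0.6, 0, 0, 0, 0, 0.7], [0, -1.0, 0, 0, 0, 0, 0.7], [0, -1.2, 0, 0, 0, 0, 0.7], [0, -1.4, 0, 0, 0, 0, 0.7], [0, -1.5, 0, 0, 0, 0, 0.7], [0, -1.5, 0, 0, 0, 0, 0.7], [0, -1.5, 0, 0, 0, 0, 0.7]])

```text
time: 2.75
eef_pos: [0.5265, -0.2786, 0.1054]
ee_rot: [0.999, -0.046, 0.001, -0.004]
force: [-0.4, -0.6, 0.6]
finger_gap: 0.06
```

```bash
python3 - <<'E'
from h import *
c=cam('wrist');save(c,'pics/w3.png');st()
E
```

```text
time 2.8
eef_pos [ 0.5264 -0.2786  0.1053]
ee_rot [ 0.9989 -0.0465  0.001  -0.0039]
force [-0.6105 -0.4232  1.3743]
finger_gap 0.0599
```

>>> step_arm(targets=[[0, -0.2, 0, 0, 0, 0, 0.7], [0, -0.4, 0, 0, 0, 0, 0.7], [0, -0.5, 0, 0, 0, 0, 0.7], [0, -0.5, 0, 0, 0, 0, 0.7]])

```text
time: 3.2
eef_pos: [0.5271, -0.2747, 0.1059]
ee_rot: [0.999, -0.047, 0.001, -0.003]
force: [0.1, -3.4, 3.8]
finger_gap: 0.0599
```

```bash
python3 - <<'E'
from h import *
c=cam('wrist');save(c,'pics/w3.png');st()
E
```

```text
time 3.25
eef_pos [ 0.5271 -0.2747  0.1059]
ee_rot [ 0.9989 -0.0467  0.0015 -0.0031]
force [-0.5248 -4.2439  4.1634]
finger_gap 0.0595
```

View pics/w3.png

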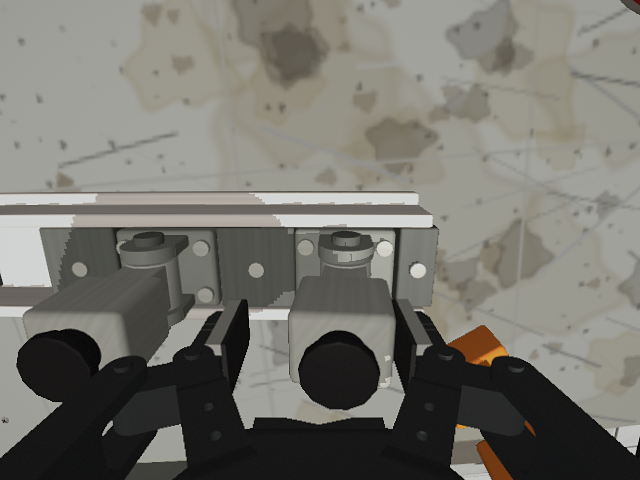

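Force rises to 4 N with only a slight lean, so this looks like a sound unit that is now tipping past its stop. Now the other side.

>>> step_arm(targets=[[0, 1, 0, 0, 0, 0, 0.7], [0, 2, 0, 0, 0, 0, 0.7], [0, 2.8, 0, 0, 0, 0, 0.7], [0, 3.1, 0, 0, 0, 0, 0.7], [0, 3.3, 0, 0, 0, 0, 0.7], [0, 3.5, 0, 0, 0, 0, 0.7], [0, 3.7, 0, 0, 0, 0, 0.7], [0, 3.8, 0, 0, 0, 0, 0.7], [0, 3.8, 0, 0, 0, 0, 0.7]])

```text
time: 4.15
eef_pos: [0.5242, -0.3094, 0.1058]
ee_rot: [0.999, -0.046, 0.001, -0.005]
force: [-0.5, 6.2, 3.6]
finger_gap: 0.0597
```

```bash
python3 - <<'E'
from h import *
c=cam('wrist');save(c,'pics/w4.png');st()
E
```

```text
time 4.2
eef_pos [ 0.5242 -0.3094  0.1058]
ee_rot [ 0.9989 -0.0457  0.0013 -0.0053]
force [0.3357 6.1557 4.0361]
finger_gap 0.0597
```

>>> step_arm(targets=[[0, -0.8, 0, 0, 0, 0, 0.7], [0, -1.6, -1, 0, 0, 0, 0.7], [0, -1.6, -4, 0, 0, 0, 0.7], [0, -1.6, -6, 0, 0, 0, 0.7], [0, -5, -6, 0, 0, 0, 0.7], [0, -9, -6, 0, 0, 0, 0.7], [0, -12.4, -6, 0, 0, 0, 0.7], [0, -12.4, -6, 0, 0, 0, 0.7], [0, -12.4, -6, 0, 0, 0, 0.7]])

```text
time: 5.1
eef_pos: [0.5359, -0.1865, 0.1679]
ee_rot: [0.999, -0.045, 0.002, -0.004]
force: [-1.4, -1.1, -0.2]
finger_gap: 0.0598
```

```bash
python3 - <<'E'
from h import *
c=cam('wrist');save(c,'pics/w5.png');st()
b=np.array([.5337,-.1847,.105]);print(tool(b))
E
```

```text
time 5.15
eef_pos [ 0.5355 -0.188   0.1677]
ee_rot [ 0.9989 -0.046   0.0019 -0.004 ]
force [ 0.369  -1.227  -0.4127]
finger_gap 0.0597
[-0.22738734 -0.26428681  6.27234758]
```

View pics/w5.png

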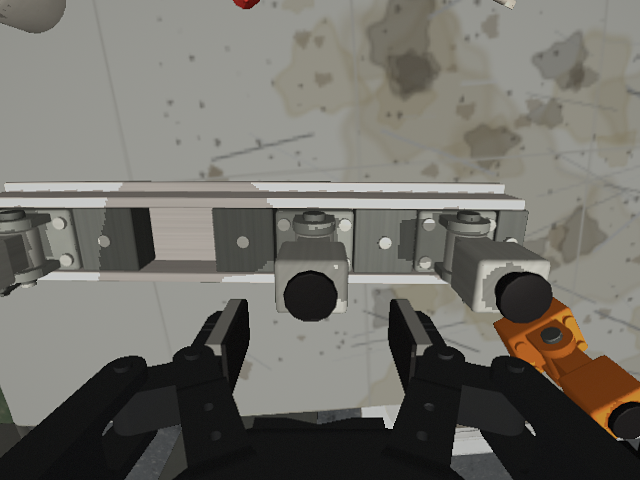

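The -55 unit's cap is at (311,296) and nearly centred, so I'll lower and rock it to +y.

>>> step_arm(targets=[[-0.1, -0.2, 2, 0, 0, 0, 0.7], [-0.1, -0.2, 4.5, 0, 0, 0, 0.7], [-0.1, -0.2, 6.2, 0, 0, 0, 0.7], [-0.1, -0.2, 6.2, 0, 0, 0, 0.7], [-0.1, -0.8, 6.2, 0, 0, 0, 0.7], [-0.1, -1.2, 6.2, 0, 0, 0, 0.7], [-0.1, -1.5, 6.2, 0, 0, 0, 0.7], [-0.1, -1.8, 6.2, 0, 0, 0, 0.7], [-0.1, -2.0, 6.2, 0, 0, 0, 0.7], [-0.1, -2.0, 6.2, 0, 0, 0, 0.7]])

```text
time: 6.15
eef_pos: [0.5371, -0.1689, 0.1067]
ee_rot: [0.999, -0.046, 0.003, -0.003]
force: [-1.0, -3.5, 1.9]
finger_gap: 0.0598
```

```bash
python3 - <<'E'
from h import *
c=cam('wrist');save(c,'pics/w6.png');st()
E
```

```text
time 6.2
eef_pos [ 0.5371 -0.1691  0.1066]
ee_rot [ 0.9989 -0.0465  0.0029 -0.0028]
force [-0.3194 -3.3163  2.3826]
finger_gap 0.0596
```

View pics/w6.png

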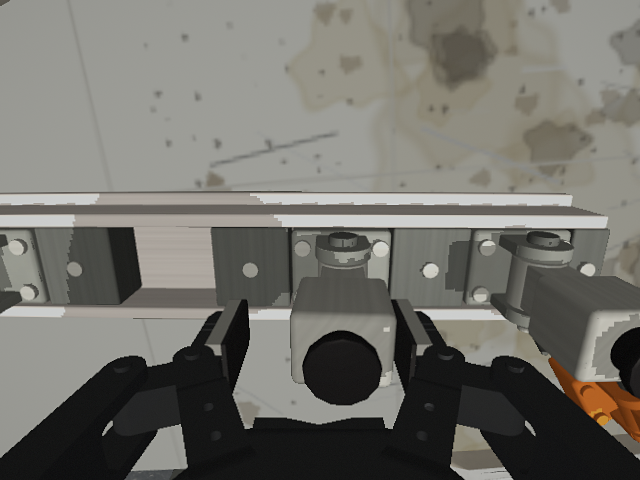

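Same as the first unit: head at (341,330), hub at (343,240), almost no relative lean, so it appears sound. Next, the -y side.

>>> step_arm(targets=[[0, 1, 0, 0, 0, 0, 0.7], [0, 2, 0, 0, 0, 0, 0.7], [0, 2.8, 0, 0, 0, 0, 0.7], [0, 3.1, 0, 0, 0, 0, 0.7], [0, 3.3, 0, 0, 0, 0, 0.7], [0, 3.5, 0, 0, 0, 0, 0.7], [0, 3.7, 0, 0, 0, 0, 0.7], [0, 3.7, 0, 0, 0, 0, 0.7]])

```text
time: 7.0
eef_pos: [0.5343, -0.2002, 0.1069]
ee_rot: [0.999, -0.045, 0.002, -0.007]
force: [-1.0, 8.2, 6.9]
finger_gap: 0.0596
```

```bash
python3 - <<'E'
from h import *
st()
E
```

```text
time 7.0
eef_pos [ 0.5343 -0.2002  0.1069]
ee_rot [ 0.999  -0.0447  0.0025 -0.0069]
force [-0.9988  8.1765  6.9493]
finger_gap 0.0596
```

>>> step_arm(targets=[[0, -0.8, 0, 0, 0, 0, 0.7], [0, -1.6, -1, 0, 0, 0, 0.7], [0, -1.6, -4, 0, 0, 0, 0.7], [0, -1.6, -6, 0, 0, 0, 0.7], [0, -6, -6, 0, 0, 0, 0.7], [0, -11, -6, 0, 0, 0, 0.7], [0, -16, -6, 0, 0, 0, 0.7], [0, -21, -6, 0, 0, 0, 0.7], [0, -23.5, -6, 0, 0, 0, 0.7], [0, -23.5, -6, 0, 0, 0, 0.7]])

```text
time: 8.0
eef_pos: [0.5552, 0.0394, 0.1707]
ee_rot: [0.999, -0.04, 0.003, -0.008]
force: [-0.2, -0.1, 0.3]
finger_gap: 0.0596
```

```bash
python3 - <<'E'
from h import *
c=cam('wrist');save(c,'pics/w7.png');st()
import pickle;pickle.dump(c,open('w7.pkl','wb'))
E
```

```text
time 8.05
eef_pos [0.5551 0.0354 0.1706]
ee_rot [ 0.9991 -0.0422  0.0029 -0.007 ]
force [-0.4413 -1.5127 -0.2786]
finger_gap 0.0597
```

View pics/w7.png

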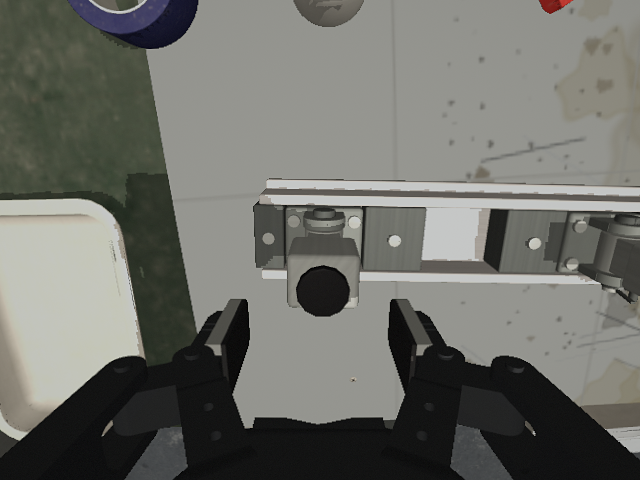

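Unit at +165: cap at (323,291), centred. I'll lower and rock it to +y.

>>> step_arm(targets=[[0, 0.2, 2, -0.8, -0.4, 0, 0.7], [0, 0.2, 4.5, -0.8, -0.4, 0, 0.7], [0, 0.2, 6.3, -0.8, -0.4, 0, 0.7], [0, 0.2, 6.5, -0.8, -0.4, 0, 0.7], [0, -0.5, 6.5, -0.8, -0.4, 0, 0.7], [0, -0.9, 6.5, -0.8, -0.4, 0, 0.7], [0, -1.2, 6.5, -0.8, -0.4, 0, 0.7], [0, -1.5, 6.5, -0.8, -0.4, 0, 0.7], [0, -1.7, 6.5, -0.8, -0.4, 0, 0.7], [0, -1.7, 6.5, -0.8, -0.4, 0, 0.7]])

```text
time: 9.05
eef_pos: [0.5572, 0.0536, 0.1062]
ee_rot: [0.999, -0.042, -0.001, -0.0]
force: [-0.2, -0.2, 0.2]
finger_gap: 0.06
```

```bash
python3 - <<'E'
from h import *
st()
E
```

```text
time 9.05
eef_pos [0.5572 0.0536 0.1062]
ee_rot [ 9.991e-01 -4.190e-02 -6.000e-04 -2.000e-04]
force [-0.2252 -0.2197  0.2485]
finger_gap 0.06
```

Almost no force 18 mm along, so this one is worn. I'll continue to its stop.

>>> step_arm(targets=[[0, -0.3, 0, 0, 0, 0, 0.7], [0, -0.6, 0, 0, 0, 0, 0.7], [0, -0.8, 0, 0, 0, 0, 0.7], [0, -0.8, 0, 0, 0, 0, 0.7]])

```text
time: 9.45
eef_pos: [0.5581, 0.0611, 0.1065]
ee_rot: [0.999, -0.042, -0.0, 0.0]
force: [-0.0, -3.1, 2.5]
finger_gap: 0.0598
```

```bash
python3 - <<'E'
from h import *
c=cam('wrist');save(c,'pics/w8.png');st()
E
```

```text
time 9.5
eef_pos [0.5581 0.0609 0.1065]
ee_rot [ 9.991e-01 -4.210e-02 -2.000e-04  2.000e-04]
force [-0.1544 -2.0092  3.906 ]
finger_gap 0.0596
```

View pics/w8.png

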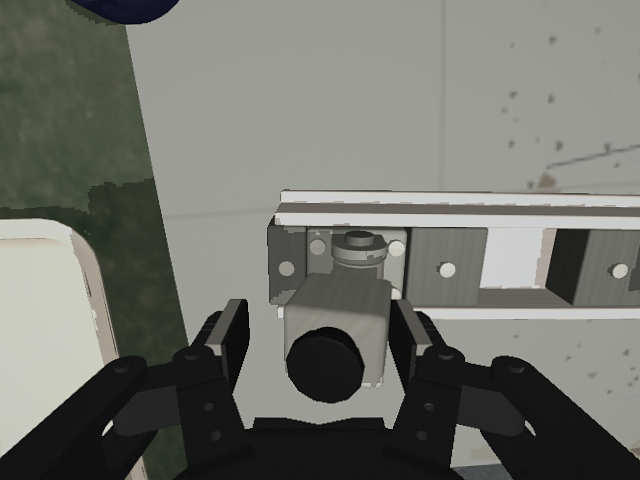

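The cap (325,365) leans well past the hub (360,240), so it is worn and at its stop. I'll push 2 mm more, then do the other side.

>>> step_arm(targets=[[0, -0.2, 0, 0, 0, 0, 0.7], [0, -0.2, 0, 0, 0, 0, 0.7], [0, 1.5, 0, 0, 0, 0, 0.7], [0, 2.8, 0, 0, 0, 0, 0.7], [0, 3.5, 0, 0, 0, 0, 0.7], [0, 4.0, 0, 0, 0, 0, 0.7], [0, 4.4, 0, 0, 0, 0, 0.7], [0, 4.8, 0, 0, 0, 0, 0.7], [0, 5.0, 0, 0, 0, 0, 0.7], [0, 5.0, 0, 0, 0, 0, 0.7]])

```text
time: 10.5
eef_pos: [0.5544, 0.0123, 0.107]
ee_rot: [0.999, -0.042, 0.0, -0.001]
force: [0.5, 3.1, 3.3]
finger_gap: 0.0599
```

```bash
python3 - <<'E'
from h import *
st()
E
```

```text
time 10.5
eef_pos [0.5544 0.0123 0.107 ]
ee_rot [ 9.991e-01 -4.170e-02  4.000e-04 -6.000e-04]
force [0.4649 3.1445 3.3305]
finger_gap 0.0599
```

>>> step_arm(targets=[[0, 0.2, 0, 0, 0, 0, 0.7], [0, 0.3, 0, 0, 0, 0, 0.7], [0, 0.3, 0, 0, 0, 0, 0.7]])

```text
time: 10.8
eef_pos: [0.5545, 0.0115, 0.1072]
ee_rot: [0.999, -0.041, 0.001, -0.002]
force: [0.4, 4.8, 3.2]
finger_gap: 0.0598
```

```bash
python3 - <<'E'
from h import *
c=cam('wrist');save(c,'pics/w9.png');st()
E
```

```text
time 10.85
eef_pos [0.5544 0.0115 0.1072]
ee_rot [ 9.992e-01 -4.090e-02  7.000e-04 -1.900e-03]
force [-0.46    5.7384  3.1466]
finger_gap 0.0599
```

View pics/w9.png

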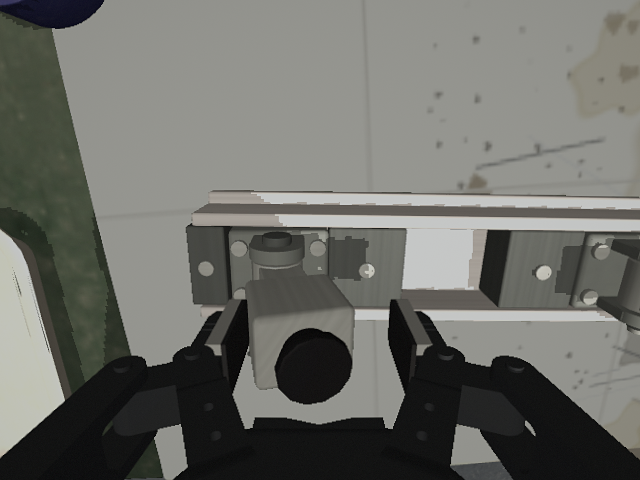

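The lean to the other side is equally large (cap 313, hub 276). All the rocking is done. Next I'll centre on this unit and work out the grasp x.

>>> step_arm(targets=[[0, -1.2, 0, 0, 0, 0, 0.8], [0, -2.3, 0, 0, 0, 0, 1], [0, -2.3, 0, 0, 0, 0, 1], [0, -2.3, 0, 0, 0, 0, 1]])

```text
time: 11.25
eef_pos: [0.5561, 0.0342, 0.107]
ee_rot: [0.999, -0.041, 0.0, -0.001]
force: [0.1, 0.0, 0.0]
finger_gap: 0.0856
```

```bash
python3 - <<'E'
from h import *
import pickle
c=pickle.load(open('w7.pkl','rb'));p=ray(c,(323,288),.146);print(p);st();print(tool([p[0],p[1],.09]))
c=cam('scene');pickle.dump(c,open('s2.pkl','wb'));save(c,'pics/s2.png')
E
```

```text
[0.55528207 0.03669566 0.146     ]
time 11.25
eef_pos [0.5561 0.0342 0.107 ]
ee_rot [ 9.992e-01 -4.050e-02  3.000e-04 -1.300e-03]
force [0.0621 0.0232 0.0445]
finger_gap 0.0856
[-0.09819738 -0.23610761  1.69620219]
```

View pics/s2.png

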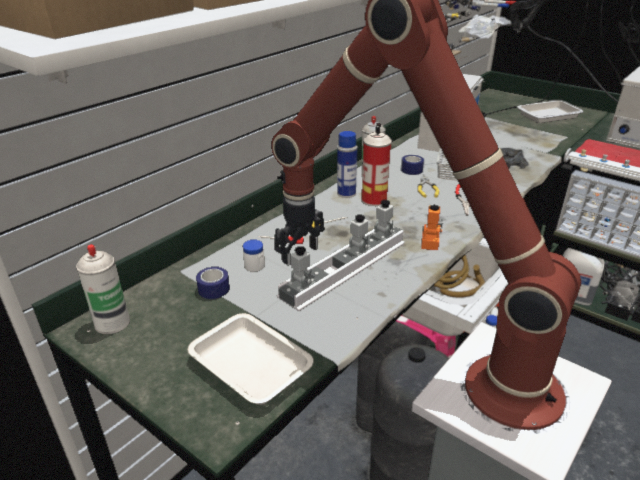

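```bash
python3 - <<'E'
from h import *
import pickle
c=pickle.load(open('s2.pkl','rb'))
print(proj(c,[[.5561,.0342,.107],[.556,.036,.142],[.556,.036,.112]]))
save(c,'pics/s2c.png',(255,180,355,310),5)
E
```

```text
[[299.86034516 260.44733722]
 [299.03659283 249.01366343]
 [299.36181656 259.12393773]]
```

View pics/s2c.png

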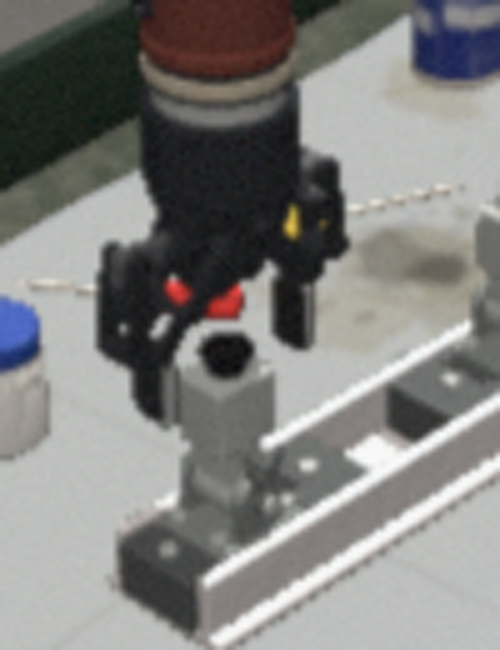

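>>> step_arm(targets=[[0, -0.1, 0.8, 0, 0, 0, 1], [0, -0.2, 1.7, 0, 0, 0, 1], [0, -0.2, 1.7, 0, 0, 0, 0.6], [0, -0.2, 1.7, 0, 0, 0, 0.5], [0, -0.2, 1.7, 0, 0, 0, 0.3], [0, -0.2, 1.7, 0, 0, 0, 0.3], [0, -0.2, 1.7, 0, 0, 0, 0.3], [0, -0.2, 1.7, 0, 0, 0, 0.3], [0, -0.2, 1.7, 0, 0, 0, 0.3]], squeeze=50)

```text
time: 12.2
eef_pos: [0.5566, 0.0364, 0.0903]
ee_rot: [0.999, -0.041, 0.001, -0.002]
force: [-0.5, 1.3, 1.1]
finger_gap: 0.0397
```

```bash
python3 - <<'E'
from h import *
st()
import pickle
T=[]
c=pickle.load(open('s2.pkl','rb'))
for uv in [(189,350),(245,315),(312,357),(258,404)]: T.append(ray(c,uv,.036))
print(np.mean(T,0))
E
```

```text
time 12.2
eef_pos [0.5566 0.0364 0.0903]
ee_rot [ 9.992e-01 -4.080e-02  9.000e-04 -1.700e-03]
force [-0.4715  1.3008  1.1369]
finger_gap 0.0397
[0.47435628 0.29426865 0.036     ]
```

Gripped (39.7 mm). Lifting straight up.

>>> step_arm(targets=[[0, 0, -0.5, 0, 0, 0, 0.3], [0, 0, -1.5, 0, 0, 0, 0.3], [0, 0, -2.5, 0, 0, 0, 0.3], [0, 0, -4, 0, 0, 0, 0.3], [0, 0, -6, 0, 0, 0, 0.3], [0, 0, -8, 0, 0, 0, 0.3], [0, 0, -9, 0, 0, 0, 0.3], [0, 0, -9, 0, 0, 0, 0.3]])

```text
time: 13.0
eef_pos: [0.5572, 0.0358, 0.182]
ee_rot: [0.999, -0.041, 0.002, -0.002]
force: [1.5, -0.1, -7.7]
finger_gap: 0.0394
```

```bash
python3 - <<'E'
from h import *
import pickle
st()
for n in ('side','scene'):
    c=cam(n);pickle.dump(c,open(n+'3.pkl','wb'));save(c,f'pics/{n}3.png')
E
```

```text
time 13.0
eef_pos [0.5572 0.0358 0.182 ]
ee_rot [ 0.9992 -0.041   0.0025 -0.0017]
force [ 1.5413 -0.0995 -7.6756]
finger_gap 0.0394
```

View pics/side3.png

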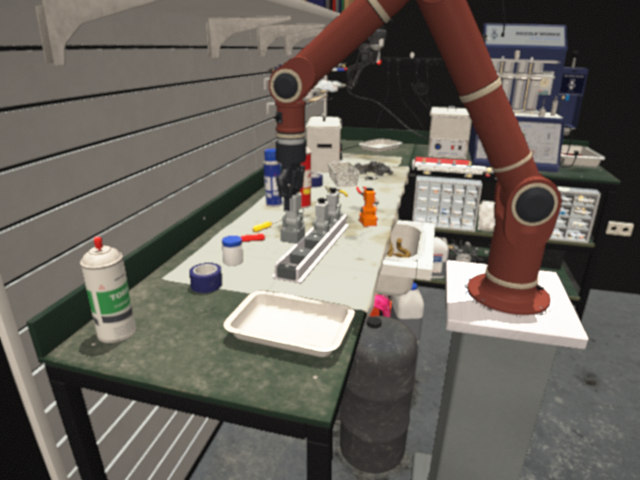

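Lifted and hanging upright (7.7 N). The side view shows the tray where it was. Only this unit is worn, so it goes to the tray centre.

```bash
python3 - <<'E'
from h import *
print(tool([.474,.295,.182]))
E
```

```text
[-10.24738801 -25.16253264  -0.14634848]
```

>>> step_arm(targets=[[-1, -2.5, 0, 0, 0, 0, 0.3], [-2.5, -6, 0, 0, 0, 0, 0.3], [-4, -9.5, 0, 0, 0, 0, 0.3], [-5.5, -13, 0, 0, 0, 0, 0.3], [-7, -17, 0, 0, 0, 0, 0.3], [-8.5, -20.5, 0, 0, 0, 0, 0.3], [-9.5, -23.5, 0, 0, 0, 0, 0.3], [-10.2, -25.2, -0.1, 0, 0, 0, 0.3], [-10.2, -25.2, -0.1, 0, 0, 0, 0.3], [-10.2, -25.2, -0.1, 0, 0, 0, 0.3]])

```text
time: 14.1
eef_pos: [0.4737, 0.2948, 0.1802]
ee_rot: [0.999, -0.04, -0.001, -0.0]
force: [0.5, -0.6, -6.5]
finger_gap: 0.0396
```

```bash
python3 - <<'E'
from h import *
import pickle
st()
c=cam('scene');pickle.dump(c,open('s4.pkl','wb'))
c0=pickle.load(open('d0.pkl','rb'))['scene']
a=c0['image'].astype(int);b=c['image'].astype(int)
# compare lower tray region (unobstructed)
d=np.abs(a-b).sum(2)[300:420,170:330];ys,xs=np.where(d>120);print(len(xs),xs.min()+170 if len(xs) else'',xs.max()+170 if len(xs) else '',ys.min()+300 if len(xs) else '',ys.max()+300 if len(xs) else '')
for P in [[.474,.295,.002],[.474,.295,.1],[.474,.295,.142]]: print(proj(c,P))
save(c,'pics/s4.png',(150,200,350,420),2.7)
print(tool([.474,.295,.0825]))
E
```

```text
time 14.1
eef_pos [0.4737 0.2948 0.1802]
ee_rot [ 9.992e-01 -4.020e-02 -1.100e-03 -3.000e-04]
force [ 0.5168 -0.6259 -6.4845]
finger_gap 0.0396
2055 204 284 300 402
[[251.56440622 365.89437269]]
[[248.13022277 332.40928766]]
[[246.55028039 317.09207053]]
[-0.03163938 -0.1631387   9.79126801]
```

View pics/s4.png

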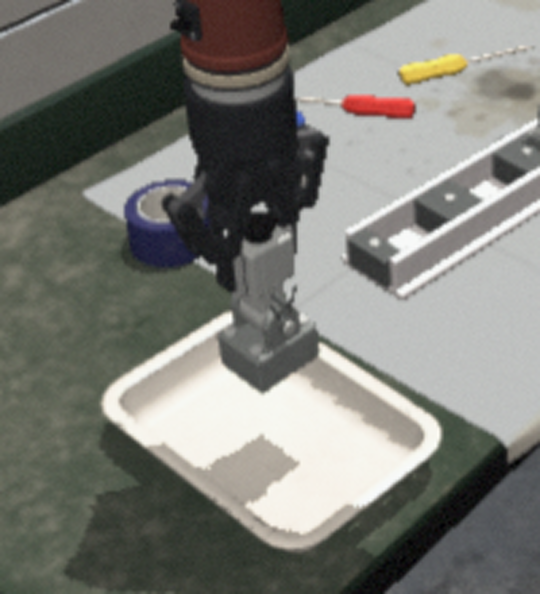

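The unit hangs upright over the middle of the tray. Its foot is at crop (268,350) and the tray has not moved. Lowering.

>>> step_arm(targets=[[0, 0, 2, 0, 0, 0, 0.3], [0, 0, 4, 0, 0, 0, 0.3], [0, 0, 6, 0, 0, 0, 0.3], [0, 0, 7.5, 0, 0, 0, 0.3], [0, 0, 8.6, 0, 0, 0, 0.3], [0, 0, 9.2, 0, 0, 0, 0.3], [0, 0, 9.5, 0, 0, 0, 0.3], [0, 0, 9.7, 0, 0, 0, 0.3], [0, 0, 9.7, 0, 0, 0, 0.3]])

```text
time: 15.05
eef_pos: [0.4745, 0.2935, 0.0838]
ee_rot: [0.999, -0.041, -0.0, -0.0]
force: [-0.2, -0.2, -7.0]
finger_gap: 0.0392
```

>>> step_arm(targets=[[0, 0, 0.1, 0, 0, 0, 0.3], [0, 0, 0.2, 0, 0, 0, 0.3], [0, 0, 0.3, 0, 0, 0, 0.3], [0, 0, 0.3, 0, 0, 0, 0.3]])

```text
time: 15.45
eef_pos: [0.4754, 0.2941, 0.0826]
ee_rot: [0.999, -0.041, 0.001, -0.001]
force: [-0.4, -0.4, 4.7]
finger_gap: 0.0394
```

Contact. Releasing and rising.

>>> step_arm(targets=[[0, 0, 0, 0, 0, 0, 0.6], [0, 0, 0, 0, 0, 0, 0.7], [0, 0, 0, 0, 0, 0, 0.8], [0, 0, 0, 0, 0, 0, 0.8], [0, 0, -1, 0, 0, 0, 0.8], [0, 0, -4, 0, 0, 0, 0.8], [0, 0, -8, 0, 0, 0, 0.8], [0, 0, -12, 0, 0, 0, 0.8], [0, 0, -14, 0, 0, 0, 0.8]])

```text
time: 16.35
eef_pos: [0.4767, 0.2947, 0.2271]
ee_rot: [0.999, -0.041, 0.003, -0.003]
force: [-0.5, -0.0, -0.8]
finger_gap: 0.0684
```

```bash
python3 - <<'E'
from h import *
import pickle
st()
c=cam('side');save(c,'pics/side5.png');pickle.dump(c,open('side5.pkl','wb'))
# press position: head centre; closed finger tips on cap. target above cap b
print(tool([.534,-.1855,.19]))
print(tool([.525,-.2925,.19]))
E
```

```text
time 16.35
eef_pos [0.4767 0.2947 0.2271]
ee_rot [ 0.9991 -0.0414  0.0034 -0.0028]
force [-0.5106 -0.0499 -0.7939]
finger_gap 0.0684
[ 9.53527076 47.49401111  3.60779514]
[ 9.52475257 58.23136899  3.51274189]
```

>>> step_arm(targets=[[1, 5, 0, -0.3, -0.4, 0, 0], [2, 10, 0, -0.3, -0.4, 0, 0], [3, 15, 0, -0.3, -0.4, 0, 0], [4, 20, 0, -0.3, -0.4, 0, 0], [5, 25, 0, -0.3, -0.4, 0, 0], [6, 30, 0, -0.3, -0.4, 0, 0], [7, 35, 1, -0.3, -0.4, 0, 0], [8, 40, 1, -0.3, -0.4, 0, 0], [9, 44.5, 2, -0.3, -0.4, 0, 0], [9.5, 47.4, 3, -0.3, -0.4, 0, 0]])

```text
time: 17.4
eef_pos: [0.5335, -0.1892, 0.1962]
ee_rot: [0.999, -0.043, 0.002, -0.001]
force: [0.5, 0.8, 0.1]
finger_gap: 0.0001
```

>>> step_arm(targets=[[0, 0, 0, 0, 0, 0, 0], [0, 0, 0, 0, 0, 0, 0]])

```text
time: 17.6
eef_pos: [0.5327, -0.1904, 0.1957]
ee_rot: [0.999, -0.045, 0.002, -0.001]
force: [0.1, 0.6, 1.3]
finger_gap: 0.0002
```

```bash
python3 - <<'E'
from h import *
st();print(tool([.534,-.185,.16]))
E
```

```text
time 17.6
eef_pos [ 0.5327 -0.1904  0.1957]
ee_rot [ 9.99e-01 -4.50e-02  1.60e-03 -6.00e-04]
force [0.134  0.557  1.2503]
finger_gap 0.0002
[ 0.0685364  -0.54119551  3.57108857]
```

Pressing the -55 unit: descend to 0.16, then in small steps.

>>> step_arm(targets=[[0.1, -0.5, 1, 0, 0, 0, 0], [0.1, -0.5, 2.5, 0, 0, 0, 0], [0.1, -0.5, 4, 0, 0, 0, 0], [0.1, -0.5, 4.8, 0, 0, 0, 0], [0.1, -0.5, 5.1, 0, 0, 0, 0], [0.1, -0.5, 5.4, 0, 0, 0, 0], [0.1, -0.5, 5.6, 0, 0, 0, 0], [0.1, -0.5, 5.7, 0, 0, 0, 0], [0.1, -0.5, 5.7, 0, 0, 0, 0]])

```text
time: 18.5
eef_pos: [0.5343, -0.1855, 0.1392]
ee_rot: [0.999, -0.045, 0.002, -0.001]
force: [-2.0, 0.1, 5.4]
finger_gap: 0.0003
```

```bash
python3 - <<'E'
from h import *
st()
E
```

```text
time 18.5
eef_pos [ 0.5343 -0.1855  0.1392]
ee_rot [ 9.99e-01 -4.50e-02  1.80e-03 -5.00e-04]
force [-2.0246  0.1344  5.3644]
finger_gap 0.0003
```

Cap is sliding at 5 N. Pressing on to the hard stop.

>>> step_arm(targets=[[0, 0, 0.2, 0, 0, 0, 0], [0, 0, 0.3, 0, 0, 0, 0], [0, 0, 0.4, 0, 0, 0, 0], [0, 0, 0.4, 0, 0, 0, 0]])

```text
time: 18.9
eef_pos: [0.5357, -0.1864, 0.1382]
ee_rot: [0.999, -0.045, 0.004, 0.0]
force: [-4.5, 0.1, 15.9]
finger_gap: -0.0
```

Hard stop at TCP z = 0.1382 (home height is 0.138) with 16 N. Next, the -165 unit.

>>> step_arm(targets=[[0, 0, -1, 0, 0, 0, 0], [0, 0, -3, -0.2, -0.4, 0, 0], [0, 3, -3.5, -0.2, -0.4, 0, 0], [-0.1, 7, -3.5, -0.2, -0.4, 0, 0], [-0.1, 10.6, -3.5, -0.2, -0.4, 0, 0], [-0.1, 10.6, -3, -0.2, -0.4, 0, 0], [-0.1, 10.6, -3, -0.2, -0.4, 0, 0]])

```text
time: 19.6
eef_pos: [0.5244, -0.2925, 0.1672]
ee_rot: [0.999, -0.046, 0.0, 0.001]
force: [0.2, 0.7, -0.9]
finger_gap: -0.0002
```

```bash
python3 - <<'E'
from h import *
st();print(tool([.525,-.2925,.14]))
E
```

```text
time 19.6
eef_pos [ 0.5244 -0.2925  0.1672]
ee_rot [ 9.989e-01 -4.650e-02  1.000e-04  1.400e-03]
force [ 0.1821  0.705  -0.8797]
finger_gap -0.0002
[ 0.05915519 -0.01309006  2.72125803]
```

>>> step_arm(targets=[[0, 0, 1, 0, 0, 0, 0], [0, 0, 1.8, 0, 0, 0, 0], [0, 0, 2.2, 0, 0, 0, 0], [0, 0, 2.5, 0, 0, 0, 0], [0, 0, 2.8, 0, 0, 0, 0], [0, 0, 3.0, 0, 0, 0, 0], [0, 0, 3.2, 0, 0, 0, 0], [0, 0, 3.2, 0, 0, 0, 0]])

```text
time: 20.4
eef_pos: [0.525, -0.2938, 0.138]
ee_rot: [0.999, -0.047, 0.001, 0.003]
force: [-3.8, 0.6, 14.7]
finger_gap: 0.0002
```

```bash
python3 - <<'E'
from h import *
st()
E
```

```text
time 20.4
eef_pos [ 0.525  -0.2938  0.138 ]
ee_rot [ 0.9989 -0.0466  0.0014  0.0026]
force [-3.8432  0.5862 14.7282]
finger_gap 0.0002
```

Home at 0.138 with 15 N. I'll back away and make a final check.

>>> step_arm(targets=[[0, 0, -1, 0, 0, 0, 0], [0, 0, -4, 0, 0, 0, 0], [0, 0, -8, 0, 0, 0, 0], [0, 3, -12, 0, 0, 0, 0], [-3, 7, -13, 0, 0, 0, 0], [-6, 11, -13, 0, 0, 0, 0], [-9, 15, -13, 0, 0, 0, 0], [-10, 17, -13, 0, 0, 0, 0], [-10, 17, -13, 0, 0, 0, 0], [-10, 17, -13, 0, 0, 0, 0]])

```text
time: 21.4
eef_pos: [0.4095, -0.4527, 0.2683]
ee_rot: [0.999, -0.047, 0.002, 0.002]
force: [1.1, 1.1, -0.7]
finger_gap: 0.0001
```

```bash
python3 - <<'E'
from h import *
st()
c=cam('scene');im=c['image'][...,::-1]
A=cv2.resize(im[270:420,175:325],(400,400),interpolation=cv2.INTER_CUBIC)
B=cv2.resize(im[190:310,275:415],(400,343),interpolation=cv2.INTER_CUBIC)
o=np.zeros((400,800,3),np.uint8);o[:,:400]=A;o[:343,400:]=B;cv2.imwrite('pics/fin.png',o)
E
```

```text
time 21.4
eef_pos [ 0.4095 -0.4527  0.2683]
ee_rot [ 0.9989 -0.0469  0.0017  0.002 ]
force [ 1.103   1.1008 -0.7054]
finger_gap 0.0001
```

View pics/fin.png

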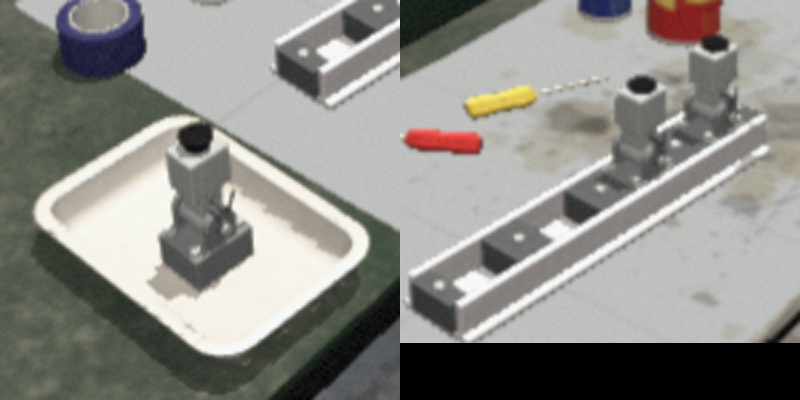

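The final view shows the worn unit upright in the tray at (205,220), with its cap proud and its needles spread in a V. Both sound units stand upright in their nests with flat caps at (643,85) and (714,44).

```bash
python3 -c "
from h import *
print(ticket.job_done())"
```

```text
the job is handed in; nothing more can be done
None
```

I checked all three units, moved the one worn unit to the tray and pressed home the caps of the two sound ones. The job is handed in. The simulator gave no verdict.

- **Rocking:** three units were in the rack, and the nest at +55 was empty. I rocked each head to its stop on both sides before lifting any unit or pressing any cap. Each push ended at 3 to 8 N, which is past the stop.
- **Sound units:** the units at -55 and -165 leaned only slightly before the push force rose. I pressed their caps to a hard stop at TCP height 0.138 m, which is the expected home height, with about 15 N.
- **Worn unit:** the unit at +165 leaned far over to both sides. I lifted it by its head and set it down near the middle of the tray.

**Final picture:** the worn unit stands upright in the tray with its cap proud and its needles spread. Both sound units stand upright in their nests with flat caps. The tray showed no movement in any picture, and the arm was clear of everything.

**Not measured:** I never read the needle angles as numbers. For the sound units I inferred them from the push force and the lean seen in the pictures. No check failed or disagreed.

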